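# Hang the mould carrier on the curing lamp's rail and slide it to the mark

### The arm

A 7-joint arm with a two-finger parallel gripper is mounted at the origin on a cart in front of the work surface, level with it; the furniture and walls round the work are solid. World frame = base frame: x ahead of the robot, y to its left, z up, the work surface at z = 0. Lengths are in m, angles in rad, forces in N, time in s.
With the tool pointing down it reaches from about 0.4 to 0.85 m from the base axis. Payload 10.4 kg.
Tool frame: the origin (TCP) lies midway between the tips of the shut fingers; the grasp point (between the pads) lies 19 mm behind it; z points along the fingers, y is the line along which they close (so a half turn about z gives the same grasp; the last joint's range is limited). The gripper opens to 87 mm and grips with 3 to 60 N. Pads are 19 mm wide; open, the fingers measure 117 mm over their backs; the gripper's body (75 mm by 190 mm) begins 51 mm behind the grasp point.
Start: joints at [-1.271, 0.332, -0.065, 1.46, 0.022, 1.35, -0.088], TCP at [0.198, 0.593, 0.223] pointing down, gripper open.
Joint ranges: [-2.6, 2.6], [-0.5, 2.12], [-1.47, 1.34], [0.16, 2.42], [-1.27, 4.41], [0.06, 2.06], [-2.6, 2.6]. Speed limits (rad/s): [2.22, 2.22, 2.79, 2.79, 3.14, 3.14, 3.14].

### API

Orientations are given as a unit quaternion [x, y, z, w].
In Python, from bench import sensors, eyes, order gives the robot as it stands.
- The arm moves only by the tool arm_command, never from a script. Its argument "steps" is a list of rows, each an object with "rot": the turn, a rotation vector about the world's x, y, z in degrees, a list of three; "slide": the shift along the world's x, y, z in m, a list of three; "grip": the opening, from 0 (shut) to 1 (fully open). A call has exactly 8 rows; each row shifts and turns the commanded pose from where the row before left it; what a row does not reach is not made up. A row lasts 1/8 s, in which the tool goes at most 62.5 mm and 10.7 degrees, less where a joint would pass 70% of its speed; a pose out of reach is approached as far as the arm can. A call with a gripper value outside its range is refused whole. The fingers move at their own pace and stop on an object; "newtons" is the grip in N (left out, the last holds). Time passes only in rows, so rows that do not move let the fingers close, or fill a call up. It gives the time, the measured TCP pose, the force, the opening and the grip force at its end, in the units of the state.
- sensors.read_state(): the state, without advancing time (a new reading comes with each control period).
- eyes.camera(name): name is "scene" or "top" or "wrist"; returns a dict with "pixels" (480x640x3 uint8, red, green, blue), "intrinsics" (3x3 intrinsics, pixels), "pose" (4x4, takes a point from camera to world coordinates). Camera axes: x right, y down, z forward; pixel columns grow to the right and rows downward; lengths in m; the calibration is good to about 2 mm. A picture is of the moment at which its call begins. There is no depth.
- order.close_job(): hands the job in; it is judged then, once.
Trained networks look in a picture, given as the dict that the camera call returned (one of the last four; its "shot" number tells which), for a name from the list of things; names that differ only in an ending like _2 or _b are one class to them, and where a whole thing is asked for, a point or a joint stands for the part that bears it (a point fixed in the world has none). Each returns a list of dicts, best first, with "conf" (0 to 1); they miss things now and then, are a little off and sometimes report something else, mostly with a low value. They report only what shows in the picture. A call takes as long as a camera call.
- eyes.look_for(name, picture): "bbox" ([left, top, right, bottom] in pixels, round what is visible of it).
The state is a dict: "time": time; "joint_positions": joint angles; "joint_vel": joint speeds; "joint_torque": joint torques, N m; "ee_pos": TCP position; "eef_rot": TCP orientation; "ft_force": force on the tool from outside, world axes, zero at the start; "torque": the same for the moment, N m; "width": finger opening in m; "grip_force": force on a finger pad.
Only numpy, scipy, OpenCV 4.12 (cv2) and the standard library are available. Lean on these libraries where they do the work, as an engineer would, in place of code of your own. Each camera call takes 0.05 s, during which the arm holds its last target. There are 200 camera calls.

### The job

Take the carrier with the purple mould off the parking rack (it has a tab on top to lift it by; its handle lies sunk in the block), hang it on the open left part of the curing lamp's rail and let go of it. Under the hood there is no room above the tab, so slide it from there by its front handle along the rail until its hook is centred on the red mark, and leave it hanging there level and at rest. Keep the mould about level all the way, do not knock the lamp, and leave the carrier with the tan mould and the loose things on the bench where they are.

Things in the scene. Friction and masses are not known exactly. Their poses are not given: they have to be found in the camera images.
- purple: the carrier to be moved, about 0.16 kg: rigid bent aluminium strip with a purple silicone mould fixed on its tray. Origin = purple_hook. Axes (also of its points): z up, y along the bar it hangs on, handle toward -x, tray toward +x. From the side it is a C open to +x: hook on top, strip down on the bar's -x side, tray below the bar. It goes on by moving to +x, then down; off by lifting, then to -x
- purple_tab (a point): that carrier's lifting tab, its centre: an upright black plastic tab, 12 (carrier x) x 24 (y) x 33 mm high, on top of the hook, free on all sides; the centre is 20.5 mm above the hook's upper face. The carrier is balanced: it hangs level from the tab or the hook
- purple_hook (a point): that carrier's seat: middle of the underside of the hook's crown, which rests on the bar's top edge, 23.5 mm below the tab's centre. Hook 30 mm long along y, slot 9 mm wide (bars are 6 mm thick); rear leg with outward flared lip reaches 26 mm below. Mould top 72, tray underside 97 mm below, tray to x = +53 mm, 60 mm wide. It passes over or off a bar when 28 to 46 mm above its seat (best 37)
- purple_handle (a point): that carrier's front handle, its middle: a black bar 13 x 13 mm, 75 mm long along the carrier's x, joined to the tray by a 12 mm wide flat shank. This point is 112.5 mm to -x of the seat and 94 mm below it; the handle ends 140 mm to -x. In the rack the handle lies down in a groove of the wooden block and cannot be gripped
- tan_tab (a point): centre of the same black tab on a second, equal carrier, with a tan mould, which hangs on the rack's other place and must stay there
- rack: parking rack, fixed: plywood base 12 mm thick with a flat steel bar on edge, 6 mm thick, 24 mm high, 272 mm long along y, top edge 118 mm above the bench, on three legs. Places at y = +65 and -65 mm (within 2); which carrier is where varies. In front (x -150 to -14 mm) a wooden block 44 mm high with grooves for the handles. Origin on the bench below the bar's middle; x away from the robot, z up
- rail_open (a point): curing lamp: middle of the open, left part of its rail, on the rail's top edge, 170 mm above the bench. The rail is a flat steel bar on edge, 6 mm thick, 24 mm high. Axes: y along the rail to the left, x across it away from the robot, z up. The open part reaches from y = -80 (end of the hood) to +80 mm (the rail's bent-down end)
- rail_mark (a point): curing lamp: the red mark, on the rail's top edge, 170 mm to -y of rail_open, 90 mm inside the hood: a red band round the rail, and a red line on the front lip of the hood, 38 mm to -x. 90 mm farther to -y the rail ends in the lamp's column
- lamp: curing lamp, fixed. Origin on the bench half-way between rail_open and rail_mark; same axes. White hood over the right part of the rail: underside 217 mm, top 260 mm above the bench, x from -37 to +60 mm. A carrier hanging on the rail passes below it with 11 mm to spare over its tab: too little to hook it on there. Column 60 mm wide, 85 mm deep, 256 mm high at the right end
- pink_mould: loose bystander: pink silicone mould 60 x 62 x 26 mm, origin at the centre of its underside
- red_tin: loose bystander: round tin with a red lid, 61 mm across, 28 mm high, origin at the centre of its underside
- glue_bottle: loose bystander: small glue bottle with a blue nozzle, 30 mm across, 78 mm high, origin at the centre of its underside
- wax_block: loose bystander: red block of carving wax 36 x 51 x 21 mm, origin at the centre of its underside

How it is judged:
On the way, in this order (a step that is already met when the one before it is completed fails the run):
1. the purple carrier is lifted off the rack's bar (z of purple_hook in the frame of rack above 0.143 m), for 0.1 s.
2. it hangs on the open part of the lamp's rail and has been let go (z of purple_hook in the frame of rail_open between -0.005 and 0.005 m and x of purple_hook in the frame of rail_open between -0.006 and 0.006 m and y of purple_hook in the frame of rail_open between -0.11 and 0.08 m and contact force between the fingers and purple below 0.05 N), for 0.2 s.
At the end, for the whole second after the job is handed in: the purple carrier hangs on the lamp's rail, its hook seated on the rail (within 5 mm in height, 6 mm across), centred on the red mark within 8 mm along the rail, level within 0.2 rad, released and at rest; the tan carrier is still within 20 mm of its place on the rack (z of purple_hook in the frame of rail_mark between -0.005 and 0.005 m and x of purple_hook in the frame of rail_mark between -0.006 and 0.006 m and y of purple_hook in the frame of rail_mark between -0.008 and 0.008 m and angle between purple_hook's own z axis and vertical below 0.2 rad and linear speed of purple below 0.02 m/s and distance of tan_tab from where it was at the start of the episode below 0.02 m); the robot touches nothing.
It fails at once if the mould is tipped more than 0.6 rad from level (angle between purple_hook's own z axis and vertical above 0.6 rad).
It fails at once if the robot knocks the lamp with more than 15 N (contact force between any of the fingers, the arm and lamp above 15 N).
It fails at once if the tan carrier or a loose thing on the bench is moved by more than 30 mm (distance of any of tan_tab, pink_mould, red_tin, glue_bottle, wax_block from where it was at the start of the episode above 0.03 m).
It also fails if it takes over 67 s, if anything falls off the work surface, if the arm or the gripper's body presses on something with over 40 N, if the wrist force passes 120 N, or if a joint passes its speed limit or range.

## Working session

There is one attempt and no reset: what is moved stays moved. The work goes in short steps, Python scripts to look and compute and a tool call to move; the robot and the scene stay as the last step left them, time stands still between calls to the robot, and variables do not carry over. Pictures are saved under pics/ and viewed, at most 10 in all, crops included, and the job is handed in when it is done.

Besides the shell and the picture viewer there is one more tool, called after ">>>" as name([rows], argument=value, ...), one row to a line, values as JSON. arm_command: Moves the arm, as the interface text tells. Its arguments: {"type":"object","properties":{"steps":{"type":"array","items":{"type":"object","properties":{"rot":{"type":"array","items":{"type":"number"}},"slide":{"type":"array","items":{"type":"number"}},"grip":{"type":"number"}}}},"newtons":{"type":"number"}},"required":["steps"]}

```bash
mkdir -p pics; cat > h.py <<'E'
import numpy as np, cv2
from bench import sensors, eyes, order
def ray(p,uv):
    K=np.array(p["intrinsics"]);T=np.array(p["pose"])
    d=T[:3,:3]@np.linalg.inv(K)@[uv[0],uv[1],1]
    return T[:3,3],d
def at_z(p,uv,z):
    o,d=ray(p,uv); return o+d*(z-o[2])/d[2]
def tri(l):
    A=np.zeros((3,3));b=np.zeros(3)
    for p,uv in l:
        o,d=ray(p,uv);d=d/np.linalg.norm(d);M=np.eye(3)-np.outer(d,d);A+=M;b+=M@o
    return np.linalg.solve(A,b)
def proj(p,X):
    T=np.array(p["pose"]);c=T[:3,:3].T@(np.array(X)-T[:3,3]);u=np.array(p["intrinsics"])@c;return u[:2]/u[2]
def save(p,n): cv2.imwrite(f"pics/{n}.png",cv2.cvtColor(p["pixels"],cv2.COLOR_RGB2BGR))
E
python3 - <<'E'
from h import *
np.set_printoptions(precision=3,suppress=True)
s=sensors.read_state();print(s["time"],s["ee_pos"],s["eef_rot"],s["width"])
for c in ["scene","top"]:
    p=eyes.camera(c);save(p,c+"0");print(c,np.array(p["pose"]))
    for n in ["purple","purple_tab","tan_tab","rack","lamp","rail_mark","purple_handle","pink_mould","red_tin","glue_bottle","wax_block"]:
        try:
            for r in eyes.look_for(n,p)[:2]: print(n,np.round(r["bbox"],1),round(r["conf"],2))
        except Exception as e: print(n,e)
E
```

```text
0.0 [0.198 0.592 0.222] [ 0.161  0.987 -0.001 -0.   ] 0.08729923245016456
scene [[ 0.736 -0.453  0.502  0.047]
 [-0.676 -0.497  0.543 -0.606]
 [ 0.004 -0.74  -0.673  0.854]
 [ 0.     0.     0.     1.   ]]
purple [232.3 196.7 264.8 237.6] 0.61
purple_tab [228.7 196.2 260.  241.7] 0.74
tan_tab [195.8 174.9 227.1 222.9] 0.79
rack [147.1 183.9 278.4 284.4] 0.77
rack [241.4 290.3 267.9 313.2] 0.18
lamp [278.8 211.8 539.6 388.2] 0.87
rail_mark [275.8 211.  542.  389.3] 0.66
purple_handle [229.9 194.5 261.4 242. ] 0.87
pink_mould [243.  289.7 269.6 312.6] 0.79
red_tin [296.7 209.1 319.6 233.5] 0.6
red_tin [242.7 288.1 266.7 313.6] 0.36
glue_bottle [290.7 190.  296.9 208.9] 0.57
wax_block [406.8 402.  438.6 424.8] 0.62
top [[-0.023 -0.998  0.061  0.49 ]
 [-1.     0.022 -0.013 -0.002]
 [ 0.011 -0.061 -0.998  1.349]
 [ 0.     0.     0.     1.   ]]
purple [211.3 233.7 235.8 302.4] 0.71
purple_tab [209.5 235.3 239.7 308.9] 0.73
purple_tab [283.9 128.1 465.4 256.7] 0.52
tan_tab [159.1 244.7 193.3 314.4] 0.85
rack [142.3 226.6 261.8 323. ] 0.68
lamp [280.8 129.8 469.1 260.6] 0.66
rail_mark [279.6 125.3 469.6 258.5] 0.57
purple_handle [213.2 232.8 236.7 309.3] 0.84
pink_mould [289.  280.6 310.6 300.7] 0.77
pink_mould [211.1 235.3 237.6 305.9] 0.25
red_tin [145.8 228.  262.3 327.2] 0.38
glue_bottle [283.6 125.4 469.3 259.7] 0.46
glue_bottle [209.1 179.4 221.1 188.3] 0.44
wax_block [448.6 253.8 468.4 270.8] 0.74
```

```bash
python3 - <<'E'
import cv2
a=cv2.imread("pics/scene0.png");b=cv2.imread("pics/top0.png")
cv2.imwrite("pics/s1.png",cv2.resize(a[160:430,130:550],None,fx=1.9,fy=1.9,interpolation=cv2.INTER_CUBIC))
cv2.imwrite("pics/t1.png",cv2.resize(b[110:340,130:480],None,fx=2.28,fy=2.28,interpolation=cv2.INTER_CUBIC))
E
```

```text
(no output)
```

View pics/s1.png

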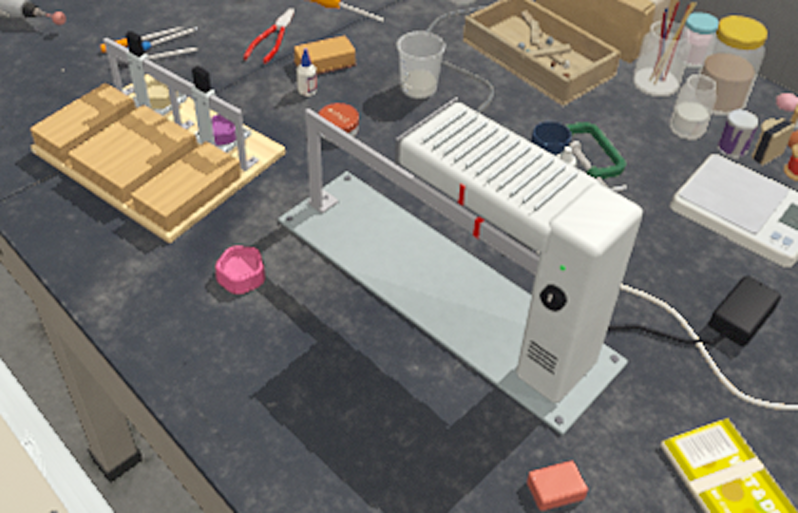

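View pics/t1.png

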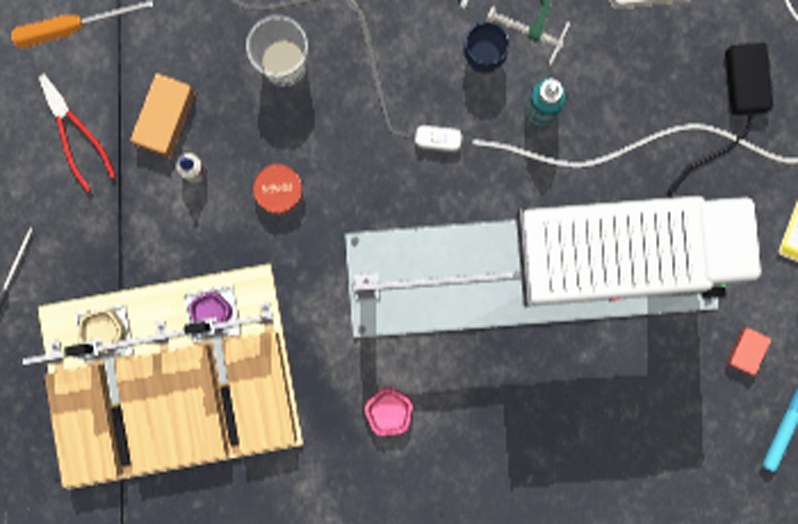

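Purple hangs on the rack's right place, with its tab at about px (217,253) in the top view and (236,202) in the scene view. The rail's free end is at about (293,219) in the scene view. The red marks are at about (373,262) on the hood lip and (381,279) on the rail.

```bash
python3 - <<'E'
from h import *
np.set_printoptions(precision=4,suppress=True)
S=eyes.camera("scene");T=eyes.camera("top")
def blob(p,box,f,name):
    x0,y0,x1,y1=box;im=p["pixels"][y0:y1,x0:x1].astype(int)
    m=f(im).astype(np.uint8);n,l,st,c=cv2.connectedComponentsWithStats(m)
    r=[(st[i],c[i]+[x0,y0]) for i in range(1,n) if st[i][4]>5]
    for a,b in r: print(name,a+[x0,y0,0,0,0],b)
    return r
dark=lambda im:im.max(2)<45
red=lambda im:(im[...,0]>130)&(im[...,1]<75)&(im[...,2]<75)
blob(S,(225,190,250,216),dark,"S purpletab");blob(S,(190,170,215,192),dark,"S tantab")
blob(T,(205,245,228,262),dark,"T purpletab");blob(T,(152,255,176,270),dark,"T tantab")
blob(S,(360,245,395,295),red,"S red");blob(T,(380,230,420,250),red,"T red")
P=[(201/1.9+130,79/1.9+160),(198/2.28+130,327/2.28+110)]
print("ptab",tri([(S,P[0]),(T,P[1])]))
print("ttab",tri([(S,(135/1.9+130,43/1.9+160)),(T,(78/2.28+130,350/2.28+110))]))
# rail line in top: brightness columns profile
g=T["pixels"].astype(int).sum(2)/3
pts=[]
for u in range(300,356,6):
    col=g[222:246,u]; print(u,col.astype(int))
print("mark",at_z(S,(478/1.9+130,227/1.9+160),.16))
print("railend",at_z(S,(310/1.9+130,111/1.9+160),.17),at_z(T,(357/2.28+130,284/2.28+110),.17),at_z(T,(520/2.28+130,273/2.28+110),.17))
print("rackbar",at_z(T,(24/2.28+130,361/2.28+110),.118),at_z(T,(270/2.28+130,318/2.28+110),.118))
E
```

```text
S purpletab [231 196  10  12  83] [235.506  201.5663]
S tantab [197 177   9  13  71] [200.4085 182.8873]
T purpletab [219 252   3   3   9] [220. 253.]
T tantab [166 261   5   4  15] [167.9333 262.6   ]
S red [371 257   4  11  23] [372.4348 262.1739]
S red [379 274   6  11  33] [380.9091 278.6364]
ptab [0.533  0.2357 0.1382]
ttab [0.5117 0.3675 0.1385]
300 [216 216 217 218 217 216 216 216 216 217 217 225 236 212 149 194 215 213
 212 213 213 214 213 212]
306 [214 214 215 216 217 218 217 216 216 216 200 201 236 209 155 216 217 216
 216 217 217 215 214 215]
312 [217 217 215 215 216 218 218 218 218 218 225 234 215 156 196 216 216 216
 215 214 213 213 212 213]
318 [217 216 216 217 218 218 218 217 216 198 197 233 206 155 215 215 215 216
 215 215 216 217 216 216]
324 [221 219 218 218 218 218 217 216 216 217 223 208 158 196 216 217 217 217
 216 216 216 216 217 218]
330 [217 217 217 216 216 216 217 217 201 196 233 210 156 216 216 216 216 216
 217 217 217 217 216 217]
336 [217 217 216 216 216 215 214 214 214 220 213 161 177 217 218 218 217 216
 216 216 216 216 216 216]
342 [216 217 217 216 215 215 216 216 223 233 207 154 216 215 214 216 217 217
 216 216 215 215 215 214]
348 [216 215 214 214 214 213 212 212 219 213 162 177 215 213 213 213 212 213
 213 214 215 213 209 203]
354 [210 211 211 211 209 210 211 221 233 206 147 211 212 212 211 210 208 208
 208 205 200 201 204 204]
mark [ 0.5859 -0.2075  0.16  ]
railend [0.5722 0.0556 0.17  ] [0.5748 0.0569 0.17  ] [ 0.5829 -0.1203  0.17  ]
rackbar [0.5001 0.4349 0.118 ] [0.5422 0.1584 0.118 ]
```

>>> arm_command([
  {"slide": [0.04,-0.044,0.004],"rot": [0,0,-7.8],"grip": 1},
  {"slide": [0.04,-0.044,0.004],"rot": [0,0,-7.8],"grip": 1},
  {"slide": [0.04,-0.044,0.004],"rot": [0,0,-7.8],"grip": 1},
  {"slide": [0.04,-0.044,0.004],"rot": [0,0,-7.8],"grip": 1},
  {"slide": [0.04,-0.044,0.004],"rot": [0,0,-7.8],"grip": 1},
  {"slide": [0.04,-0.044,0.004],"rot": [0,0,-7.8],"grip": 1},
  {"slide": [0.04,-0.044,0.004],"rot": [0,0,-7.8],"grip": 1},
  {"slide": [0.03,-0.044,0.004],"rot": [0,0,-7.8],"grip": 1},
])

```text
time: 2.3
ee_pos: [0.5096, 0.2389, 0.2549]
eef_rot: [0.651, 0.759, 0.0, 0.0]
ft_force: [1.1, 1.0, -0.5]
width: 0.087
grip_force: 0.0
```

```bash
cat >> h.py <<'E'
from scipy.spatial.transform import Rotation as Rn
def st():
    s=sensors.read_state();R=Rn.from_quat(s["eef_rot"]).as_matrix()
    print("t",round(s["time"],2),"p",np.round(s["ee_pos"],4),"toolz",np.round(R[:,2],3),"yaw_y",round(float(np.degrees(np.arctan2(R[1,1],R[0,1]))),2),"w",round(s["width"],4),"F",np.round(s["ft_force"],2),"g",s["grip_force"])
E
python3 - <<'E'
from h import *
st();p=eyes.camera("wrist");save(p,"w1");print(np.round(p["pose"],3))
print([ (r["bbox"],r["conf"]) for r in eyes.look_for("purple_tab",p)[:2]])
E
```

```text
t 2.3 p [0.5096 0.2389 0.2549] toolz [ 0.001  0.    -1.   ] yaw_y 8.81 w 0.087 F [ 1.08  1.   -0.46] g 0.0
[[ 0.988  0.146  0.046  0.496]
 [ 0.153 -0.942 -0.299  0.321]
 [-0.     0.303 -0.953  0.417]
 [ 0.     0.     0.     1.   ]]
[([195.3, 180.6, 398.1, 270.7], 0.68)]
```

View pics/w1.png

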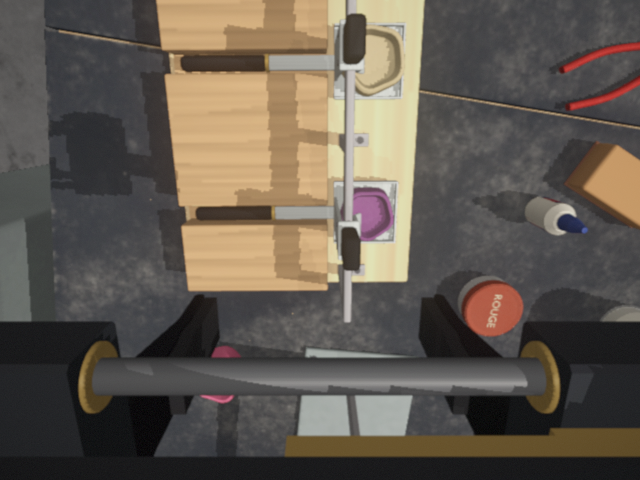

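```bash
python3 - <<'E'
from h import *
np.set_printoptions(precision=4,suppress=True)
p=eyes.camera("wrist")
im=p["pixels"].astype(int)
m=(im.max(2)<75).astype(np.uint8)
for y in range(218,276,3): 
    xs=np.where(m[y,325:375])[0]+325; print(y,xs.min() if len(xs) else 0,xs.max() if len(xs) else 0,end=" | ")
print()
for y in (100,120,150,165,290,300,310): print(y,im[y,338:362].sum(1)//3)
m2=(cv2.imread("pics/w1.png").astype(int))
for n,uv,z in [("tabtop",(349.5,231),.158),("tabmid",(351,247),.1415),("barnear",(347.8,310),.118),("barfar",(350,120),.118)]: print(n,at_z(p,uv,z))
cv2.imwrite("pics/w1c.png",cv2.resize(cv2.cvtColor(p["pixels"],cv2.COLOR_RGB2BGR)[170:290,290:410],None,fx=5,fy=5,interpolation=cv2.INTER_CUBIC))
E
```

```text
218 0 0 | 221 341 351 | 224 340 353 | 227 340 354 | 230 340 355 | 233 340 356 | 236 340 356 | 239 340 356 | 242 340 356 | 245 340 356 | 248 340 356 | 251 341 356 | 254 341 356 | 257 342 356 | 260 341 355 | 263 0 0 | 266 0 0 | 269 0 0 | 272 0 0 | 275 0 0 | 
100 [209 204 176 128 123 157 183 192 193 195 197 193 191 202 207 208 208 208
 208 207 206 205 206 204]
120 [206 204 176 130 127 160 185 192 193 195 197 192 187 199 207 209 209 209
 208 208 207 205 205 205]
150 [206 201 173 130 129 161 185 192 193 195 196 190 183 195 203 205 205 205
 204 203 202 201 201 200]
165 [206 201 173 129 130 162 185 191 193 194 197 194 191 198 204 204 205 205
 203 203 201 201 201 200]
290 [ 93  84  80  93 136 169 182 187 192 195 189 149 104  92  89  85  86  86
  88  86  86  89  90  90]
300 [ 89  89  82  92 138 171 183 188 192 195 190 148 105  98 100 100  98  96
  93  89  84  86  84  85]
310 [100 100  95  98 138 170 183 188 192 195 188 150 108  95  91  91  93  96
  99  97  93  90  87  83]
tabtop [0.5297 0.2482 0.158 ]
tabmid [0.5346 0.2326 0.1415]
barnear [0.5439 0.1734 0.118 ]
barfar [0.5215 0.3157 0.118 ]
```

View pics/w1c.png

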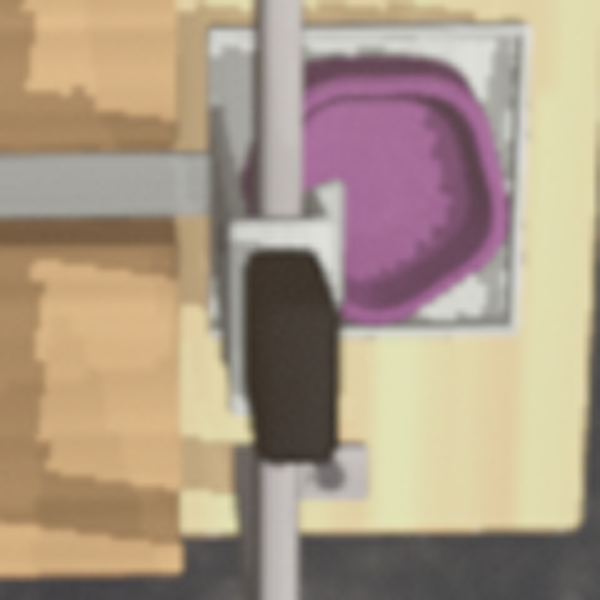

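```bash
python3 - <<'E'
from h import *
np.set_printoptions(precision=4,suppress=True)
p=eyes.camera("wrist")
a=at_z(p,(349.3,262),.158);b=at_z(p,(346.5,220),.121);print(a,b,(a+b)/2,np.linalg.norm((a-b)[:2]))
f=at_z(p,(344.8,310),.118);f2=at_z(p,(344.3,120),.118)
n=at_z(p,(346,310),.118);n2=at_z(p,(346,150),.118);d=n2-n
print(n,n2,np.degrees(np.arctan2(-d[0],d[1])))
c=(a+b)/2
for s in (60,40,0): pass
# bar x at tab y
print("bar x at tab y",n[0]+d[0]*(c[1]-n[1])/d[1])
E
```

```text
[0.531  0.2311 0.158 ] [0.5282 0.2502 0.121 ] [0.5296 0.2407 0.1395] 0.01925909311798259
[0.5407 0.1773 0.118 ] [0.5195 0.2991 0.118 ] 9.868466175328942
bar x at tab y 0.52969235314605
```

>>> arm_command([
  {"slide": [0.0214,-0.001,0],"rot": [0,0,0.5],"grip": 1},
  {"slide": [0,0,-0.03],"grip": 1},
  {"slide": [0,0,-0.03],"grip": 1},
  {"slide": [0,0,-0.03],"grip": 1},
  {"slide": [0,0,-0.02],"grip": 1},
  {"slide": [0,0,-0.015],"grip": 1},
  {"grip": 1},
  {"grip": 1},
])

```text
schema error: expected keys rot, slide, grip
```

>>> arm_command([
  {"grip": 0.4},
  {"grip": 0.3},
  {"grip": 0.2},
  {"grip": 0},
  {"grip": 0},
  {"grip": 0},
  {"grip": 0},
  {"grip": 0},
], newtons=25)

```text
schema error: expected keys rot, slide, grip
```

```bash
python3 - <<'E'
from h import *
st();p=eyes.camera("wrist");save(p,"w2")
E
```

```text
t 2.5 p [0.5086 0.24   0.2547] toolz [ 0.  0. -1.] yaw_y 9.02 w 0.0868 F [ 0.33  0.74 -0.62] g 0.0
```

>>> arm_command([
  {"slide": [0.0224,-0.002,0],"rot": [0,0,0.4],"grip": 1},
  {"slide": [0,0,-0.03],"rot": [0,0,0],"grip": 1},
  {"slide": [0,0,-0.03],"rot": [0,0,0],"grip": 1},
  {"slide": [0,0,-0.03],"rot": [0,0,0],"grip": 1},
  {"slide": [0,0,-0.022],"rot": [0,0,0],"grip": 1},
  {"slide": [0,0,-0.015],"rot": [0,0,0],"grip": 1},
  {"slide": [0,0,0],"rot": [0,0,0],"grip": 1},
  {"slide": [0,0,0],"rot": [0,0,0],"grip": 1},
])

```text
time: 3.55
ee_pos: [0.531, 0.2393, 0.1285]
eef_rot: [0.646, 0.763, 0.001, 0.0]
ft_force: [-0.1, -0.6, 0.2]
width: 0.0871
grip_force: 0.0
```

>>> arm_command([
  {"slide": [0,0,0],"rot": [0,0,0],"grip": 0.4},
  {"slide": [0,0,0],"rot": [0,0,0],"grip": 0.3},
  {"slide": [0,0,0],"rot": [0,0,0],"grip": 0.2},
  {"slide": [0,0,0],"rot": [0,0,0],"grip": 0},
  {"slide": [0,0,0],"rot": [0,0,0],"grip": 0},
  {"slide": [0,0,0],"rot": [0,0,0],"grip": 0},
  {"slide": [0,0,0],"rot": [0,0,0],"grip": 0},
  {"slide": [0,0,0],"rot": [0,0,0],"grip": 0},
], newtons=25)

```text
time: 4.55
ee_pos: [0.5307, 0.2388, 0.1276]
eef_rot: [0.646, 0.763, 0.0, 0.0]
ft_force: [-0.3, -0.8, 0.5]
width: 0.0152
grip_force: 0.0
```

```bash
python3 - <<'E'
from h import *
st();p=eyes.camera("wrist");save(p,"w2")
E
```

```text
t 4.55 p [0.5307 0.2388 0.1276] toolz [ 0.  0. -1.] yaw_y 9.51 w 0.0152 F [-0.33 -0.85  0.47] g 0.0
```

View pics/w2.png

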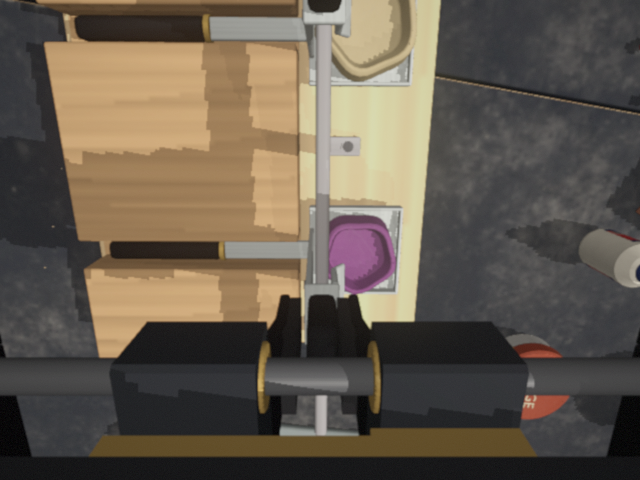

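The fingers straddle the tab, centred at about px (322,310), but they aren't shut on it yet. I'll finish closing, then lift 37 mm.

>>> arm_command([
  {"slide": [0,0,0],"rot": [0,0,0],"grip": 0},
  {"slide": [0,0,0],"rot": [0,0,0],"grip": 0},
  {"slide": [0,0,0],"rot": [0,0,0],"grip": 0},
  {"slide": [0,0,0.007],"rot": [0,0,0],"grip": 0},
  {"slide": [0,0,0.01],"rot": [0,0,0],"grip": 0},
  {"slide": [0,0,0.01],"rot": [0,0,0],"grip": 0},
  {"slide": [0,0,0.01],"rot": [0,0,0],"grip": 0},
  {"slide": [0,0,0],"rot": [0,0,0],"grip": 0},
], newtons=30)

```text
time: 5.6
ee_pos: [0.5311, 0.2389, 0.1657]
eef_rot: [0.646, 0.763, 0.001, 0.0]
ft_force: [0.3, 0.2, -1.1]
width: 0.0118
grip_force: 30.0
```

```bash
python3 - <<'E'
from h import *
st();p=eyes.camera("scene");save(p,"s2");im=cv2.imread("pics/s2.png")
cv2.imwrite("pics/s2c.png",cv2.resize(im[150:320,140:410],None,fx=2.9,fy=2.9,interpolation=cv2.INTER_CUBIC))
E
```

```text
t 5.6 p [0.5311 0.2389 0.1657] toolz [ 0.001  0.001 -1.   ] yaw_y 9.5 w 0.0118 F [ 0.28  0.16 -1.08] g 29.970424629282206
```

View pics/s2c.png

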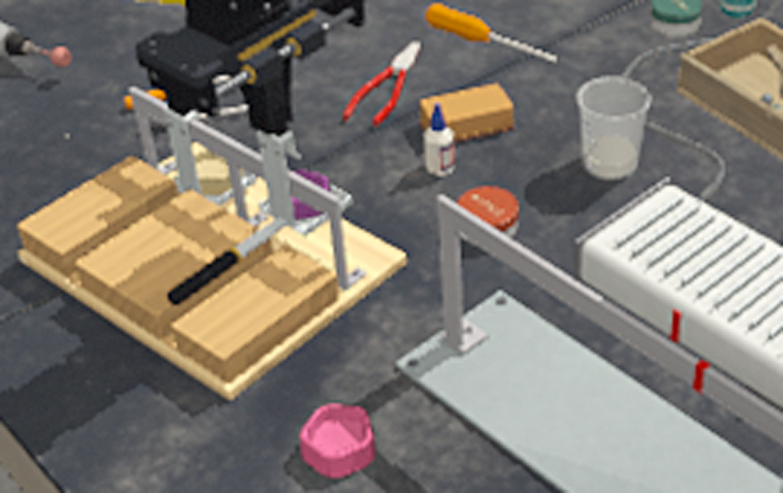

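Lifted cleanly: the handle is at about crop px (200,275), above the block. Next I'll back off along the rack's -x and raise.

>>> arm_command([
  {"slide": [-0.01,-0.0017,0],"rot": [0,0,0],"grip": 0},
  {"slide": [-0.015,-0.0025,0],"rot": [0,0,0],"grip": 0},
  {"slide": [-0.02,-0.0033,0],"rot": [0,0,0],"grip": 0},
  {"slide": [-0.02,-0.0033,0],"rot": [0,0,0],"grip": 0},
  {"slide": [-0.015,-0.0025,0],"rot": [0,0,0],"grip": 0},
  {"slide": [0,0,0.015],"rot": [0,0,0],"grip": 0},
  {"slide": [0,0,0.02],"rot": [0,0,0],"grip": 0},
  {"slide": [0,0,0.015],"rot": [0,0,0],"grip": 0},
])

```text
time: 6.65
ee_pos: [0.4515, 0.2256, 0.2164]
eef_rot: [0.646, 0.763, 0.001, 0.0]
ft_force: [0.2, -0.1, -2.0]
width: 0.0119
grip_force: 30.0
```

```bash
python3 - <<'E'
from h import *
np.set_printoptions(precision=4,suppress=True)
st();S=eyes.camera("scene");T=eyes.camera("top")
def red(p,box):
    x0,y0,x1,y1=box;im=p["pixels"][y0:y1,x0:x1].astype(int);w=np.clip(im[...,0]-im[...,1:].max(2)-40,0,None)
    m=(w>0).astype(np.uint8);n,l,stt,c=cv2.connectedComponentsWithStats(m)
    return [(np.array([ (np.argwhere(l==i)[:,::-1]*w[l==i][:,None]).sum(0)/w[l==i].sum()])[0]+[x0,y0],stt[i]) for i in range(1,n) if stt[i][4]>2]
rs=red(S,(360,245,395,295));rt=red(T,(385,230,415,252));print(rs,rt)
lip=tri([(S,rs[0][0]),(T,rt[0][0])]);print("lip tri",lip)
for z in (.22,.23,.24): print("lip S",at_z(S,rs[0][0],z),"lip T",at_z(T,rt[0][0],z))
print("rail mark front face z.158",at_z(S,rs[1][0],.158))
# rail top edge in top view
a=at_z(T,(300,233.9),.17);b=at_z(T,(354,229.8),.17);d=a-b;print(a,b,np.degrees(np.arctan2(-d[0],d[1])))
# base plate corners, bench z~0
for uv in [(345,236),(353,338)]: print("plate",at_z(T,(uv[0]/2.28+130,uv[1]/2.28+110),.006))
# rail outline near left end in scene: outer top-left corner
print("rail end S",at_z(S,(440/2.9+140,195/2.9+150),.17))
im=cv2.cvtColor(S["pixels"],cv2.COLOR_RGB2BGR);cv2.imwrite("pics/s3.png",cv2.resize(im[180:330,270:460],None,fx=4.2,fy=4,interpolation=cv2.INTER_CUBIC))
E
```

```text
t 6.65 p [0.4515 0.2256 0.2164] toolz [ 0.002  0.001 -1.   ] yaw_y 9.48 w 0.0119 F [ 0.16 -0.07 -1.99] g 29.969906613696367
[(array([372.4936, 261.7443]), array([11, 11,  4, 12, 30], dtype=int32)), (array([380.9126, 278.506 ]), array([19, 29,  6, 12, 43], dtype=int32))] [(array([399.4453, 240.7891]), array([14, 10,  2,  2,  4], dtype=int32))]
lip tri [ 0.5491 -0.2092  0.2362]
lip S [ 0.5616 -0.1983  0.22  ] lip T [ 0.5505 -0.2127  0.22  ]
lip S [ 0.5535 -0.2048  0.23  ] lip T [ 0.55   -0.2108  0.23  ]
lip S [ 0.5454 -0.2112  0.24  ] lip T [ 0.5495 -0.209   0.24  ]
rail mark front face z.158 [ 0.5885 -0.2036  0.158 ]
[0.5757 0.0237 0.17  ] [ 0.583  -0.1102  0.17  ] 3.0934436001194263
plate [0.6465 0.0788 0.006 ]
plate [0.52   0.0713 0.006 ]
rail end S [0.5725 0.0612 0.17  ]
```

View pics/s3.png

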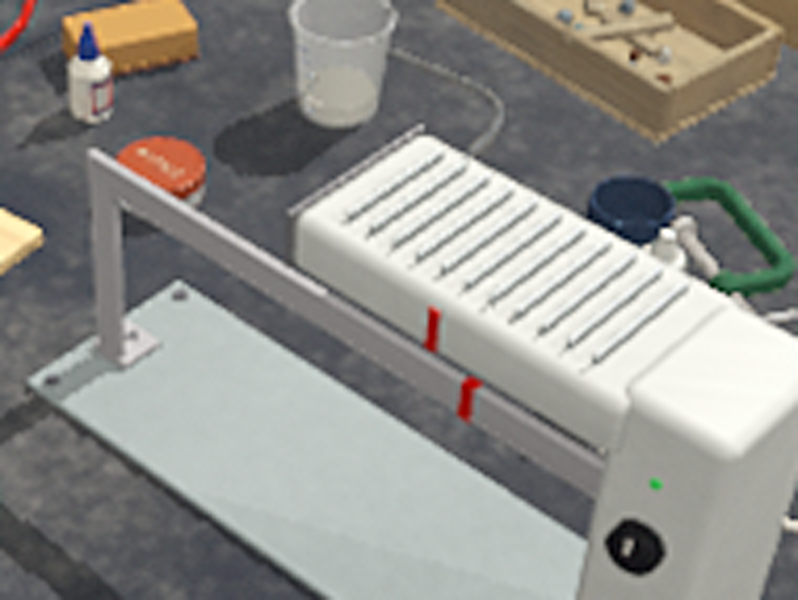

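Both red marks and the rail line agree, with the lip mark at crop (432,330) and the rail mark at (468,398). That puts the mark at about (0.588,-0.2055), rail_open at about (0.579,-0.0355), and the yaw at about 3.1°. I'll carry the carrier to the front of the rail.

>>> arm_command([
  {"slide": [0.003,-0.018,0],"rot": [0,0,0],"grip": 0},
  {"slide": [0.005,-0.032,0],"rot": [0,0,-1],"grip": 0},
  {"slide": [0.0065,-0.04,0],"rot": [0,0,-1.4],"grip": 0},
  {"slide": [0.0065,-0.04,0],"rot": [0,0,-1.5],"grip": 0},
  {"slide": [0.0065,-0.04,0],"rot": [0,0,-1.4],"grip": 0},
  {"slide": [0.0065,-0.04,0],"rot": [0,0,-1],"grip": 0},
  {"slide": [0.0055,-0.033,0],"rot": [0,0,0],"grip": 0},
  {"slide": [0.003,-0.0176,0],"rot": [0,0,0],"grip": 0},
])

```text
time: 7.75
ee_pos: [0.4925, -0.0386, 0.2139]
eef_rot: [0.688, 0.725, -0.001, -0.0]
ft_force: [-0.2, -0.3, -1.0]
width: 0.0117
grip_force: 30.0
```

```bash
python3 - <<'E'
from h import *
np.set_printoptions(precision=4,suppress=True)
p=eyes.camera("wrist");st();save(p,"w3");print(np.round(p["pose"],3))
E
```

```text
t 7.8 p [ 0.4926 -0.0404  0.214 ] toolz [-0.001 -0.001 -1.   ] yaw_y 2.92 w 0.012 F [ 0.2  -2.24 -1.21] g 29.96723285294138
[[ 0.999  0.05   0.014  0.488]
 [ 0.052 -0.952 -0.303  0.045]
 [-0.002  0.303 -0.953  0.375]
 [ 0.     0.     0.     1.   ]]
```

View pics/w3.png

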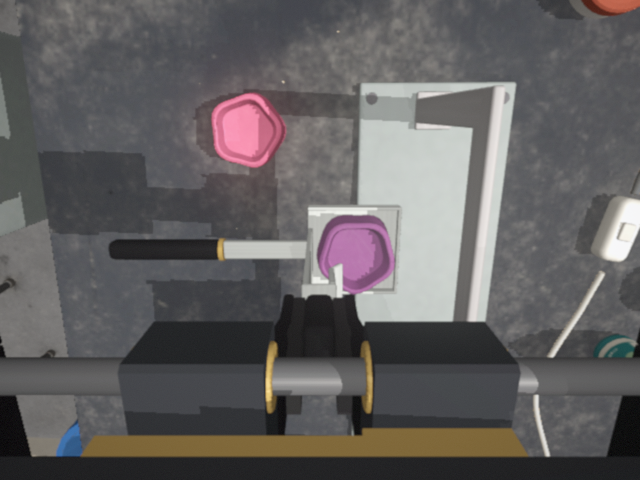

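```bash
python3 - <<'E'
from h import *
np.set_printoptions(precision=4,suppress=True)
p=eyes.camera("wrist");st();g=p["pixels"].astype(int).sum(2)//3
for y in (130,180,230,290): print(y,g[y,462:512])
E
```

```text
t 7.85 p [ 0.4925 -0.0385  0.214 ] toolz [-0.001 -0.001 -1.   ] yaw_y 2.95 w 0.0118 F [ 0.29 -0.46 -1.51] g 29.96996413450688
130 [203 203 203 203 203 204 204 204 202 187 144 105  97  99 100 100 100 101
 102 101 101  99  99  98 101 112 137 164 188 207 215 218 220 223 225 228
 222 211 205 203 203 203 203 200 192 198 199 177 139 118]
180 [206 206 207 205 188 145 109 102 104 105 106 105 105 104 104 104 104 105
 102 109 132 159 186 206 216 219 223 225 228 229 223 213 208 207 208 208
 208 209 209 210 200 160 110  96  95  97  98 100  99  99]
230 [136 108 103 104 104 106 105 105 106 107 104 104 103 104 124 153 181 202
 215 221 224 226 229 229 223 213 209 210 210 210 209 209 209 207 185 140
 107 104 105 106 106 108 110 113 112 112 111 106 103  98]
290 [101 102 102 102 102 100 101 117 145 173 196 210 215 218 221 222 221 212
 205 205 205 205 206 205 206 206 194 152 110 103 106 107 108 105 103 103
 106 107 107 107 106 104 107 105 104 102 101  99 103 110]
```

```bash
python3 - <<'E'
from h import *
np.set_printoptions(precision=4,suppress=True)
p=eyes.camera("wrist");s=sensors.read_state()["ee_pos"]
P=np.array([at_z(p,uv,.17) for uv in [(493.8,130),(487.3,180),(482,230),(475,290)]]);print(P)
k=np.polyfit(P[:,1],P[:,0],1);print("yaw",-np.degrees(np.arctan(k[0])),"x at y=-.036",np.polyval(k,-.036),s)
E
```

```text
[[ 0.5713  0.0416  0.17  ]
 [ 0.5724  0.0179  0.17  ]
 [ 0.5741 -0.0075  0.17  ]
 [ 0.576  -0.0408  0.17  ]]
yaw 3.3092330771119873 x at y=-.036 0.5756918033707804 [ 0.4925 -0.0366  0.214 ]
```

>>> arm_command([
  {"slide": [0.01,0.0006,0.003],"rot": [0,0,0.3],"grip": 0},
  {"slide": [0.015,0.0009,0],"rot": [0,0,0],"grip": 0},
  {"slide": [0.018,0.001,0],"rot": [0,0,0],"grip": 0},
  {"slide": [0.018,0.001,0],"rot": [0,0,0],"grip": 0},
  {"slide": [0.014,0.0008,0],"rot": [0,0,0],"grip": 0},
  {"slide": [0.01,0.0006,0],"rot": [0,0,0],"grip": 0},
  {"slide": [0,0,0],"rot": [0,0,0],"grip": 0},
  {"slide": [0,0,0],"rot": [0,0,0],"grip": 0},
])

```text
time: 8.9
ee_pos: [0.5779, -0.0303, 0.2175]
eef_rot: [0.685, 0.728, 0.0, -0.0]
ft_force: [-1.1, 0.0, -1.5]
width: 0.0119
grip_force: 30.0
```

```bash
python3 - <<'E'
from h import *
np.set_printoptions(precision=4,suppress=True)
p=eyes.camera("wrist");st();st();save(p,"w4")
im=cv2.imread("pics/w4.png");cv2.imwrite("pics/w4c.png",cv2.resize(im[60:330,240:480],None,fx=2.2,fy=2.2,interpolation=cv2.INTER_CUBIC))
E
```

```text
t 8.95 p [ 0.5779 -0.0303  0.2176] toolz [ 0.  0. -1.] yaw_y 3.5 w 0.0116 F [ 0.36 -0.18 -1.65] g 29.995990432798862
t 8.95 p [ 0.5779 -0.0303  0.2176] toolz [ 0.  0. -1.] yaw_y 3.5 w 0.0116 F [ 0.36 -0.18 -1.65] g 29.995990432798862
```

View pics/w4c.png

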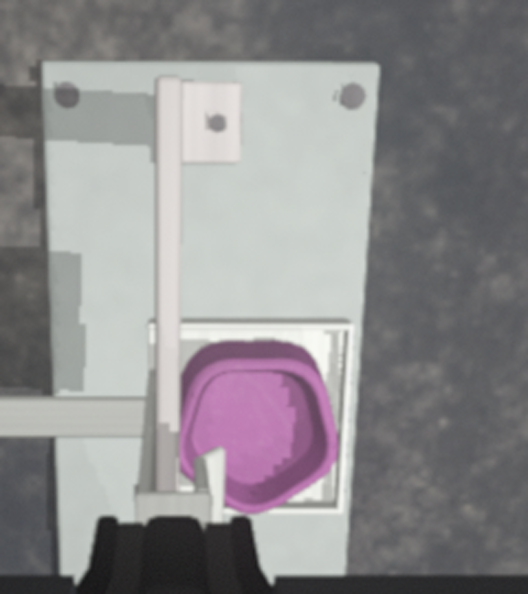

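The hook (crop cols 135–212) sits over the rail (157–180), about 1 mm too far in +x. I'll shift by -1 mm and lower.

>>> arm_command([
  {"slide": [-0.001,0,0],"rot": [0,0,-0.1],"grip": 0},
  {"slide": [0,0,-0.005],"rot": [0,0,0],"grip": 0},
  {"slide": [0,0,-0.006],"rot": [0,0,0],"grip": 0},
  {"slide": [0,0,-0.006],"rot": [0,0,0],"grip": 0},
  {"slide": [0,0,-0.005],"rot": [0,0,0],"grip": 0},
  {"slide": [0,0,-0.003],"rot": [0,0,0],"grip": 0},
  {"slide": [0,0,0],"rot": [0,0,0],"grip": 0},
  {"slide": [0,0,0],"rot": [0,0,0],"grip": 0},
])

```text
time: 9.95
ee_pos: [0.5773, -0.0303, 0.1927]
eef_rot: [0.686, 0.728, 0.0, 0.0]
ft_force: [-0.4, 0.1, -1.6]
width: 0.0118
grip_force: 30.0
```

No contact so far, and the lip is now below the rail's top edge. Next I'll lower to the seat.

>>> arm_command([
  {"slide": [0,0,-0.004],"rot": [0,0,0],"grip": 0},
  {"slide": [0,0,-0.004],"rot": [0,0,0],"grip": 0},
  {"slide": [0,0,-0.003],"rot": [0,0,0],"grip": 0},
  {"slide": [0,0,-0.001],"rot": [0,0,0],"grip": 0},
  {"slide": [0,0,-0.001],"rot": [0,0,0],"grip": 0},
  {"slide": [0,0,0],"rot": [0,0,0],"grip": 0},
  {"slide": [0,0,0],"rot": [0,0,0],"grip": 0},
  {"slide": [0,0,0],"rot": [0,0,0],"grip": 0},
])

```text
time: 10.95
ee_pos: [0.5772, -0.0303, 0.1797]
eef_rot: [0.686, 0.728, 0.0, 0.0]
ft_force: [-0.9, 0.9, -0.2]
width: 0.0119
grip_force: 30.0
```

The weight is off the gripper, so the hook is seated. Releasing.

>>> arm_command([
  {"slide": [0,0,0],"rot": [0,0,0],"grip": 0.3},
  {"slide": [0,0,0],"rot": [0,0,0],"grip": 0.5},
  {"slide": [0,0,0],"rot": [0,0,0],"grip": 0.6},
  {"slide": [0,0,0],"rot": [0,0,0],"grip": 0.6},
  {"slide": [0,0,0],"rot": [0,0,0],"grip": 0.6},
  {"slide": [0,0,0.02],"rot": [0,0,0],"grip": 0.6},
  {"slide": [0,0,0.04],"rot": [0,0,0],"grip": 0.6},
  {"slide": [0,0,0.04],"rot": [0,0,0],"grip": 0.6},
])

```text
time: 11.95
ee_pos: [0.5769, -0.0303, 0.2806]
eef_rot: [0.686, 0.728, -0.0, -0.0]
ft_force: [0.1, 0.3, 0.2]
width: 0.0522
grip_force: 0.0
```

```bash
python3 - <<'E'
from h import *
np.set_printoptions(precision=4,suppress=True)
S=eyes.camera("scene");st();save(S,"s4")
im=cv2.imread("pics/s4.png");cv2.imwrite("pics/s4c.png",cv2.resize(im[160:370,220:480],None,fx=2.8,fy=2.8,interpolation=cv2.INTER_CUBIC))
E
```

```text
t 12.0 p [ 0.5788 -0.0305  0.2863] toolz [ 0.007  0.001 -1.   ] yaw_y 3.39 w 0.0522 F [ 0.71 -0.39  4.57] g 0.0
```

View pics/s4c.png

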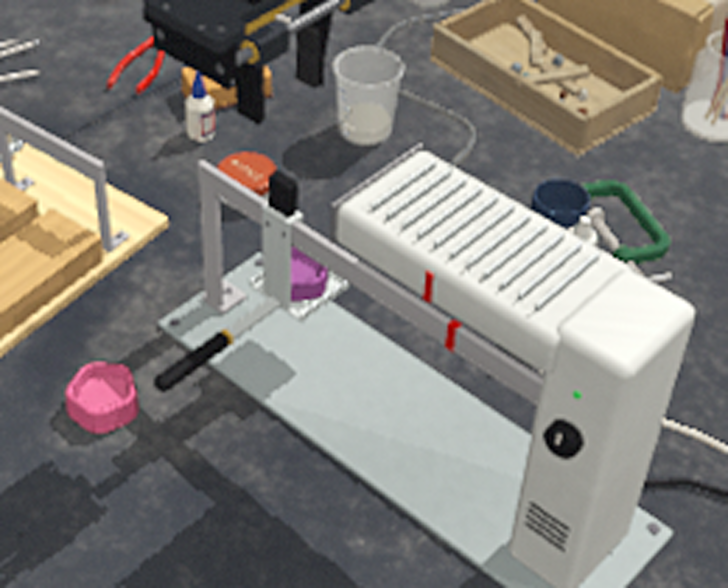

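The carrier hangs on the open rail with its handle at about crop (195,360), near the pink mould. I'll check that clearance while moving to above the handle.

>>> arm_command([
  {"slide": [0,0,0.01],"rot": [0,0,10],"grip": 0.6},
  {"slide": [-0.015,-0.001,0],"rot": [0,0,10],"grip": 0.6},
  {"slide": [-0.015,-0.001,0],"rot": [0,0,10],"grip": 0.6},
  {"slide": [-0.015,-0.001,0],"rot": [0,0,10],"grip": 0.6},
  {"slide": [-0.02,-0.001,0],"rot": [0,0,10],"grip": 0.6},
  {"slide": [-0.02,-0.001,0],"rot": [0,0,10],"grip": 0.6},
  {"slide": [-0.015,-0.001,0],"rot": [0,0,10],"grip": 0.6},
  {"slide": [-0.01,0,0],"rot": [0,0,10],"grip": 0.6},
])

```text
time: 13.0
ee_pos: [0.4666, -0.0364, 0.2896]
eef_rot: [0.055, 0.998, 0.0, 0.0]
ft_force: [-0.8, -0.1, 0.4]
width: 0.0524
grip_force: 0.0
```

>>> arm_command([
  {"slide": [-0.003,0,0],"rot": [0,0,9.9],"grip": 0.6},
  {"slide": [0,0,-0.02],"rot": [0,0,0],"grip": 0.6},
  {"slide": [0,0,-0.03],"rot": [0,0,0],"grip": 0.6},
  {"slide": [0,0,-0.03],"rot": [0,0,0],"grip": 0.6},
  {"slide": [0,0,-0.02],"rot": [0,0,0],"grip": 0.6},
  {"slide": [0,0,0],"rot": [0,0,0],"grip": 0.6},
  {"slide": [0,0,0],"rot": [0,0,0],"grip": 0.6},
  {"slide": [0,0,0],"rot": [0,0,0],"grip": 0.6},
])

```text
time: 14.0
ee_pos: [0.4647, -0.0363, 0.1905]
eef_rot: [-0.029, 1.0, 0.0, 0.001]
ft_force: [-0.7, 0.1, -0.1]
width: 0.052
grip_force: 0.0
```

```bash
python3 - <<'E'
from h import *
np.set_printoptions(precision=4,suppress=True)
st();W=eyes.camera("wrist");S=eyes.camera("scene");T=eyes.camera("top")
print(np.round(W["pose"],3))
for n in ("purple_handle","purple_tab","pink_mould"):
  for c,p in (("W",W),("S",S),("T",T)):
    print(n,c,[(np.round(r["bbox"]),round(r["conf"],2)) for r in eyes.look_for(n,p)[:1]])
print("pink",at_z(T,(299.8,290.6),.02))
im=W["pixels"].astype(int)
m=(im.max(2)<60).astype(np.uint8);n,l,s,c=cv2.connectedComponentsWithStats(m)
print([(s[i],c[i]) for i in range(1,n) if s[i][4]>150])
print("expected handle px",proj(W,[.4647,-.0368,.0825]))
E
```

```text
t 14.0 p [ 0.4647 -0.0363  0.1905] toolz [ 0.002  0.    -1.   ] yaw_y 93.3 w 0.052 F [-0.74  0.06 -0.1 ] g 0.0
[[-0.057  0.951  0.303  0.381]
 [ 0.998  0.055  0.017 -0.042]
 [ 0.     0.303 -0.953  0.352]
 [ 0.     0.     0.     1.   ]]
purple_handle W [(array([277., 204., 353., 437.]), 0.57)]
purple_handle S [(array([274., 231., 342., 301.]), 0.94)]
purple_handle T [(array([310., 214., 334., 259.]), 0.94)]
purple_tab W [(array([275., 202., 357., 436.]), 0.66)]
purple_tab S [(array([271., 235., 343., 301.]), 0.91)]
purple_tab T [(array([310., 216., 335., 258.]), 0.86)]
pink_mould W [(array([365., 141., 444., 222.]), 0.61)]
pink_mould S [(array([242., 288., 269., 314.]), 0.9)]
pink_mould T [(array([298., 285., 302., 299.]), 0.6)]
pink [0.4293 0.0308 0.02  ]
[(array([ 305,  201,   19,  103, 1418], dtype=int32), array([314.426 , 257.4104])), (array([ 192,  296,   66,   63, 2405], dtype=int32), array([233.9576, 333.2952])), (array([ 380,  296,   66,   63, 2403], dtype=int32), array([403.8256, 333.2018])), (array([    0,   323,   640,   157, 38127], dtype=int32), array([201.7787, 424.7275])), (array([  396,   322,   229,   113, 15803], dtype=int32), array([525.6709, 380.9894]))]
expected handle px [318.6905 244.1263]
```

```bash
python3 - <<'E'
from h import *
np.set_printoptions(precision=4,suppress=True)
W=eyes.camera("wrist")
im=W["pixels"].astype(int);m=im.max(2)<60
for y in range(205,305,14):
    xs=np.where(m[y,295:335])[0]+295; print(y,xs.min(),xs.max(),at_z(W,((xs.min()+xs.max()+1)/2,y),.0825))
print("end",at_z(W,(315,201),.0825))
for n in (280,292,300,310,320): print(n,im[n,314])
E
```

```text
205 307 322 [ 0.437  -0.0408  0.0825]
219 306 323 [ 0.4464 -0.0403  0.0825]
233 306 323 [ 0.456  -0.0398  0.0825]
247 306 323 [ 0.4658 -0.0393  0.0825]
261 305 323 [ 0.4759 -0.0391  0.0825]
275 306 323 [ 0.4861 -0.0381  0.0825]
289 307 322 [ 0.4966 -0.0376  0.0825]
303 308 320 [ 0.5073 -0.0373  0.0825]
end [ 0.4343 -0.041   0.0825]
280 [48 48 48]
292 [50 49 49]
300 [49 49 50]
310 [202 181 140]
320 [197 198 193]
```

>>> arm_command([
  {"slide": [0,-0.0029,-0.02],"rot": [0,0,0],"grip": 0.6},
  {"slide": [0,0,-0.03],"rot": [0,0,0],"grip": 0.6},
  {"slide": [0,0,-0.03],"rot": [0,0,0],"grip": 0.6},
  {"slide": [0,0,-0.03],"rot": [0,0,0],"grip": 0.6},
  {"slide": [0,0,-0.015],"rot": [0,0,0],"grip": 0.6},
  {"slide": [0,0,-0.0085],"rot": [0,0,0],"grip": 0.6},
  {"slide": [0,0,0],"rot": [0,0,0],"grip": 0.5},
  {"slide": [0,0,0],"rot": [0,0,0],"grip": 0.3},
])

```text
time: 15.65
ee_pos: [0.4648, -0.0391, 0.0569]
eef_rot: [-0.029, 1.0, 0.0, 0.001]
ft_force: [-0.1, 0.1, 0.3]
width: 0.0403
grip_force: 0.0
```

>>> arm_command([
  {"slide": [0,0,0],"rot": [0,0,0],"grip": 0.2},
  {"slide": [0,0,0],"rot": [0,0,0],"grip": 0.18},
  {"slide": [0,0,0],"rot": [0,0,0],"grip": 0},
  {"slide": [0,0,0],"rot": [0,0,0],"grip": 0},
  {"slide": [0,0,0],"rot": [0,0,0],"grip": 0},
  {"slide": [0,0,0],"rot": [0,0,0],"grip": 0},
  {"slide": [0,0,0],"rot": [0,0,0],"grip": 0},
  {"slide": [0,0,0],"rot": [0,0,0],"grip": 0},
], newtons=12)

```text
time: 16.65
ee_pos: [0.4643, -0.0391, 0.0561]
eef_rot: [-0.029, 1.0, 0.0, 0.0]
ft_force: [1.4, 0.1, 0.5]
width: 0.0129
grip_force: 12.0
```

```bash
python3 - <<'E'
from h import *
np.set_printoptions(precision=4,suppress=True)
st();S=eyes.camera("scene");save(S,"s5")
im=S["pixels"].astype(int);x0,y0,x1,y1=305,205,335,245
m=(im[y0:y1,x0:x1].max(2)<60).astype(np.uint8);n,l,s,c=cv2.connectedComponentsWithStats(m)
for i in range(1,n):
    if s[i][4]>20: print(s[i],c[i]+[x0,y0]); [print(z,at_z(S,c[i]+[x0,y0],z)) for z in (.1935,)]
E
```

```text
t 16.65 p [ 0.4643 -0.0391  0.0561] toolz [ 0.  0. -1.] yaw_y 93.31 w 0.0129 F [1.4  0.06 0.49] g 11.999825527891517
[ 11  16  10  16 125] [320.552 228.768]
0.1935 [ 0.5752 -0.0348  0.1935]
```

>>> arm_command([
  {"slide": [0.0003,-0.006,0],"rot": [0,0,0],"grip": 0},
  {"slide": [0.0006,-0.01,0],"rot": [0,0,0],"grip": 0},
  {"slide": [0.0007,-0.012,0],"rot": [0,0,0],"grip": 0},
  {"slide": [0.0007,-0.012,0],"rot": [0,0,0],"grip": 0},
  {"slide": [0.0007,-0.012,0],"rot": [0,0,0],"grip": 0},
  {"slide": [0.0007,-0.012,0],"rot": [0,0,0],"grip": 0},
  {"slide": [0.0006,-0.01,0],"rot": [0,0,0],"grip": 0},
  {"slide": [0.0003,-0.006,0],"rot": [0,0,0],"grip": 0},
])

```text
time: 17.7
ee_pos: [0.4687, -0.1199, 0.0561]
eef_rot: [-0.029, 1.0, -0.0, -0.0]
ft_force: [-0.1, 0.1, 0.6]
width: 0.013
grip_force: 12.0
```

>>> arm_command([
  {"slide": [0.0003,-0.006,0],"rot": [0,0,0],"grip": 0},
  {"slide": [0.0006,-0.01,0],"rot": [0,0,0],"grip": 0},
  {"slide": [0.0007,-0.012,0],"rot": [0,0,0],"grip": 0},
  {"slide": [0.0007,-0.012,0],"rot": [0,0,0],"grip": 0},
  {"slide": [0.0007,-0.012,0],"rot": [0,0,0],"grip": 0},
  {"slide": [0.0007,-0.012,0],"rot": [0,0,0],"grip": 0},
  {"slide": [0.0006,-0.01,0],"rot": [0,0,0],"grip": 0},
  {"slide": [0.0003,-0.006,0],"rot": [0,0,0],"grip": 0},
])

```text
time: 18.7
ee_pos: [0.4733, -0.1999, 0.0561]
eef_rot: [-0.029, 1.0, -0.0, -0.0]
ft_force: [-0.1, 1.3, 0.1]
width: 0.0127
grip_force: 12.1
```

```bash
python3 - <<'E'
from h import *
np.set_printoptions(precision=4,suppress=True)
st();S=eyes.camera("scene");T=eyes.camera("top");save(S,"s6");save(T,"t6")
# expected strip/hook from the scene: profile along the strip (grey, front face) at several heights
R=np.array([np.sin(np.radians(3.2)),-np.cos(np.radians(3.2))])
g=S["pixels"].astype(int)
# sample along rail direction on plane x_rail=-6 (strip front) at z=.14,.13 (below the rail's lower edge)
mk=np.array([.588,-.2055]);X=np.array([np.cos(np.radians(3.2)),np.sin(np.radians(3.2))])
for z in (.135,.12,.105):
    v=[]
    for s in range(-36,40,2):
        w=mk+X*-.006-R*(s*.001); u=proj(S,[w[0],w[1],z]);v.append(int(cv2.getRectSubPix(S["pixels"],(1,1),tuple(map(float,u)))[0,0].sum()//3))
    print(z,v)
x0,y0=355,245;im=g[y0:300,x0:400];w=np.clip(im[...,0]-im[...,1:].max(2)-40,0,None)
n,l,s,c=cv2.connectedComponentsWithStats((w>0).astype(np.uint8));print([(s[i][4],c[i]+[x0,y0]) for i in range(1,n)])
E
```

```text
t 18.7 p [ 0.4733 -0.1999  0.0561] toolz [-0. -0. -1.] yaw_y 93.27 w 0.0127 F [-0.09  1.35  0.07] g 12.050399584695697
0.135 [231, 238, 241, 198, 141, 135, 120, 83, 130, 148, 153, 156, 156, 157, 159, 159, 161, 154, 145, 141, 141, 141, 142, 144, 150, 124, 108, 104, 108, 110, 108, 107, 107, 103, 87, 75, 73, 76]
0.12 [133, 181, 228, 215, 146, 88, 91, 90, 86, 96, 108, 121, 141, 153, 158, 158, 157, 157, 154, 144, 141, 140, 141, 143, 136, 106, 47, 23, 35, 44, 41, 39, 40, 41, 40, 41, 43, 43]
0.105 [192, 193, 190, 160, 137, 216, 239, 190, 145, 109, 87, 89, 91, 93, 92, 88, 91, 109, 132, 141, 142, 140, 140, 139, 138, 141, 142, 145, 137, 77, 28, 27, 39, 43, 42, 45, 44, 43]
[(np.int32(31), array([372.5484, 261.8387])), (np.int32(28), array([381.6071, 279.6071]))]
```

```bash
python3 - <<'E'
from h import *
np.set_printoptions(precision=4,suppress=True,linewidth=200)
S=eyes.camera("scene");A=cv2.cvtColor(cv2.imread("pics/s4.png"),cv2.COLOR_BGR2RGB)
a=np.radians(3.2);X=np.array([np.cos(a),np.sin(a)]);Y=np.array([-np.sin(a),np.cos(a)])
mk=np.array([.588,-.2055])
def prof(img,x,z,ss):
    out=[]
    for s in ss:
        w=mk+X*x+Y*s*.001;u=proj(S,[*w,z]);out.append(cv2.getRectSubPix(img,(1,1),tuple(map(float,u)))[0,0].astype(int))
    return np.array(out)
ss=range(-20,46,2)
print(list(ss))
for x,z in ((-.003,.162),(-.003,.154)):
    b=prof(A,x,z,ss);n=prof(S["pixels"],x,z,ss)
    print(z,"before R-G",b[:,0]-b[:,1]);print("now R-G",n[:,0]-n[:,1]);print("before g",b[:,1]);print("now g",n[:,1])
# open position in the s4 picture for reference: strip profile at hook y ~ +173
ss=range(140,206,2);print(list(ss))
for z in (.162,.154): print(z,prof(A,-.006,z,ss)[:,1])
E
```

```text
[-20, -18, -16, -14, -12, -10, -8, -6, -4, -2, 0, 2, 4, 6, 8, 10, 12, 14, 16, 18, 20, 22, 24, 26, 28, 30, 32, 34, 36, 38, 40, 42, 44]
0.162 before R-G [  2   2   2   3   2   1  -2 -11  44 108 140 137  56  12  -1   0   2   1   1   2   3   3   3   2   3   3   4   3   3   4   3   3   2]
now R-G [  1   3   3   2   2   1  -1 -10  48 100  79   0  -7  -6  -4  -3  -4  -4  -3  -3  -3  -4  -4  -3  -4  -2   0   3   4   3   4   9   9]
before g [121 122 122 123 123 124 125 133  91  34   4   6  80 117 125 125 123 125 123 123 123 123 123 124 123 123 123 124 124 123 124 124 125]
now g [122 120 120 123 122 124 124 132  85  39  61 144 152 148 144 135 139 141 145 143 144 144 146 144 147 138 130 122 121 118 137 190 197]
0.154 before R-G [  4   3   2   2   2   1  -3  11  57 115 134 118  59   8   0   1   3   4   3   4   3   2   2   3   3   2   3   3   3   3   3   3   3]
now R-G [  3   3   3   2   2   1  -3  12  60 128  49  -5  -8  -4  -2  -3  -4  -3  -3  -3  -4  -4  -3  -3  -3  -2   0   2   4   3   2   5   9]
before g [119 119 120 119 120 120 124 114  78  28  11  26  77 117 123 122 122 121 122 122 122 123 122 121 122 122 122 121 122 123 122 122 121]
now g [120 119 119 120 119 119 124 113  73  13 109 164 151 121 120 136 146 147 147 147 147 149 130 125 138 145 134 124 120 119 127 145 192]
[140, 142, 144, 146, 148, 150, 152, 154, 156, 158, 160, 162, 164, 166, 168, 170, 172, 174, 176, 178, 180, 182, 184, 186, 188, 190, 192, 194, 196, 198, 200, 202, 204]
0.162 [124 124 123 122 124 123 124 123 120 121 139 148 149 144 146 148 149 148 148 148 148 150 146 149 148 140 127 122 120 121 122 122 121]
0.154 [127 124 123 124 132 125 124 122 118 119 139 147 145 119 114 131 143 148 149 148 148 138 120 107 127 134 131 125 121 121 125 124 123]
```

>>> arm_command([
  {"slide": [0.0002,-0.004,0],"rot": [0,0,0],"grip": 0},
  {"slide": [0.0003,-0.005,0],"rot": [0,0,0],"grip": 0},
  {"slide": [0.0002,-0.004,0],"rot": [0,0,0],"grip": 0},
  {"slide": [0,0,0],"rot": [0,0,0],"grip": 0},
  {"slide": [0,0,0],"rot": [0,0,0],"grip": 0},
  {"slide": [0,0,0],"rot": [0,0,0],"grip": 0},
  {"slide": [0,0,0],"rot": [0,0,0],"grip": 0},
  {"slide": [0,0,0],"rot": [0,0,0],"grip": 0},
])

```text
time: 19.85
ee_pos: [0.474, -0.2121, 0.0561]
eef_rot: [-0.029, 1.0, 0.0, -0.0]
ft_force: [-0.3, 0.9, -0.1]
width: 0.0127
grip_force: 12.0
```

```bash
cat > q.py <<'E'
from h import *
np.set_printoptions(precision=4,suppress=True,linewidth=200)
S=eyes.camera("scene");st()
a=np.radians(3.2);X=np.array([np.cos(a),np.sin(a)]);Y=np.array([-np.sin(a),np.cos(a)]);mk=np.array([.588,-.2055])
ss=range(-24,26,2);print(list(ss))
for z in (.162,.156):
    v=[]
    for s in ss:
        w=mk-X*.0065+Y*s*.001;u=proj(S,[*w,z]);v.append(cv2.getRectSubPix(S["pixels"],(1,1),tuple(map(float,u)))[0,0].astype(int))
    v=np.array(v);print(z,v[:,1],v[:,0]-v[:,1])
E
python3 q.py
```

```text
t 19.9 p [ 0.474  -0.2121  0.0561] toolz [-0.  0. -1.] yaw_y 93.3 w 0.0131 F [ 0.37 -0.22 -0.2 ] g 12.000606190413237
[-24, -22, -20, -18, -16, -14, -12, -10, -8, -6, -4, -2, 0, 2, 4, 6, 8, 10, 12, 14, 16, 18, 20, 22, 24]
0.162 [122 121 120 120 125 167 156 146 143 147 147 146 147 147 147 147 146 149 144 155 145 128 119 116 142] [ 1  3  3  2  2 -5 -4 -4 -4 -3 -2 -3 -3 -2 -4 -4 -3 -4 -4 -4 -2  1  3  2  5]
0.156 [121 118 119 117 121 134 149 140 114  99 130 141 146 147 147 147 134 105 103 137 132 122 116 115 129] [ 1  1  2  2  1 -1 -3 -2 -2  0 -3 -4 -2 -2 -3 -3 -3 -3 -3 -3 -1  2  4  2  5]
```

Centred within about 1 mm. Releasing and rising.

>>> arm_command([
  {"slide": [0,0,0],"rot": [0,0,0],"grip": 0.2},
  {"slide": [0,0,0],"rot": [0,0,0],"grip": 0.35},
  {"slide": [0,0,0],"rot": [0,0,0],"grip": 0.5},
  {"slide": [0,0,0],"rot": [0,0,0],"grip": 0.5},
  {"slide": [0,0,0],"rot": [0,0,0],"grip": 0.5},
  {"slide": [0,0,0.015],"rot": [0,0,0],"grip": 0.5},
  {"slide": [0,0,0.03],"rot": [0,0,0],"grip": 0.5},
  {"slide": [0,0,0.03],"rot": [0,0,0],"grip": 0.5},
])

```text
time: 20.9
ee_pos: [0.4741, -0.2124, 0.1329]
eef_rot: [-0.029, 1.0, -0.0, 0.0]
ft_force: [0.2, 0.2, -1.1]
width: 0.0435
grip_force: 0.0
```

>>> arm_command([
  {"slide": [0,0,0.03],"rot": [0,0,0],"grip": 0.5},
  {"slide": [0,0,0.03],"rot": [0,0,0],"grip": 0.5},
  {"slide": [0,0,0.02],"rot": [0,0,0],"grip": 0.5},
  {"slide": [0,0,0],"rot": [0,0,0],"grip": 0.5},
  {"slide": [0,0,0],"rot": [0,0,0],"grip": 0.5},
  {"slide": [0,0,0],"rot": [0,0,0],"grip": 0.5},
  {"slide": [0,0,0],"rot": [0,0,0],"grip": 0.5},
  {"slide": [0,0,0],"rot": [0,0,0],"grip": 0.5},
])

```text
time: 21.9
ee_pos: [0.4739, -0.2122, 0.2108]
eef_rot: [-0.029, 1.0, 0.0, -0.0]
ft_force: [0.1, -0.7, 0.5]
width: 0.0433
grip_force: 0.0
```

```bash
python3 q.py; python3 - <<'E'
from h import *
W=eyes.camera("wrist");T=eyes.camera("top")
m=W["pixels"].max(2)<60
for y in (200,230,260,290):
    xs=np.where(m[y,280:360])[0]+280
    if len(xs): print(y,xs.min(),xs.max(),at_z(W,((xs.min()+xs.max()+1)/2,y),.0825).round(4))
print([(r["bbox"],r["conf"]) for r in eyes.look_for("tan_tab",T)[:1]])
E
```

```text
t 21.95 p [ 0.474  -0.2122  0.2109] toolz [-0.  0. -1.] yaw_y 93.3 w 0.0433 F [ 0.66 -0.05 -0.44] g 0.0
[-24, -22, -20, -18, -16, -14, -12, -10, -8, -6, -4, -2, 0, 2, 4, 6, 8, 10, 12, 14, 16, 18, 20, 22, 24]
0.162 [19 19 21 24 36 44 52 74 84 83 80 75 74 71 64 65 72 76 75 73 73 75 73 74 74] [ 1  2 -1  0 -2  0 -2 -1 -3 -4 -4 -3 -4 -4 -4 -4 -3 -4 -4 -4 -3 -3 -3 -4 -4]
0.156 [ 86  31  16  21  22  28  40  42  56  87  98  91  85  80  83 154 139 109  77  61  71  74  74  76  73] [ 0 -2  1  2  1  1 -1 -1 -3 -3 -3 -2 -3 -3 -1 -1  1  1 -1 -4 -2 -2 -3 -6 -4]
200 311 326 [ 0.4475 -0.2141  0.0825]
230 311 327 [ 0.4693 -0.2124  0.0825]
260 311 327 [ 0.4922 -0.2111  0.0825]
290 313 325 [ 0.5162 -0.2097  0.0825]
[([157.4, 242.6, 191.3, 315.8], 0.92)]
```

The handle stayed put. I'll move the arm aside for a last check.

>>> arm_command([
  {"slide": [0,0.01,0.03],"rot": [0,0,0],"grip": 0.5},
  {"slide": [0,0.03,0.03],"rot": [0,0,0],"grip": 0.5},
  {"slide": [0,0.04,0.03],"rot": [0,0,0],"grip": 0.5},
  {"slide": [0,0.05,0.02],"rot": [0,0,0],"grip": 0.5},
  {"slide": [0,0.05,0],"rot": [0,0,0],"grip": 0.5},
  {"slide": [0,0.05,0],"rot": [0,0,0],"grip": 0.5},
  {"slide": [0,0.03,0],"rot": [0,0,0],"grip": 0.5},
  {"slide": [0,0,0],"rot": [0,0,0],"grip": 0.5},
])

```text
time: 23.1
ee_pos: [0.4738, 0.0503, 0.3208]
eef_rot: [-0.031, 1.0, 0.0, -0.0]
ft_force: [0.1, -0.3, -0.1]
width: 0.0433
grip_force: 0.0
```

```bash
python3 q.py
```

```text
t 23.15 p [0.474  0.0484 0.321 ] toolz [-0. -0. -1.] yaw_y 93.41 w 0.0436 F [-0.05 -1.4  -0.35] g 0.0
[-24, -22, -20, -18, -16, -14, -12, -10, -8, -6, -4, -2, 0, 2, 4, 6, 8, 10, 12, 14, 16, 18, 20, 22, 24]
0.162 [121 121 121 119 126 167 156 145 143 149 146 146 147 147 146 147 147 149 145 154 144 128 122 123 123] [ 2  2  3  3  2 -3 -3 -2 -3 -4 -2 -3 -3 -4 -2 -3 -4 -3 -4 -2 -1  2  3  1  2]
0.156 [121 120 120 116 122 133 150 140 114  99 130 142 147 147 146 147 133 104 102 137 132 123 118 120 122] [ 1  0  1  2  0 -1 -3 -2 -1 -1 -3 -2 -3 -4 -3 -2 -3 -2 -1 -3 -1  2  4  2  2]
```

The profile is unchanged: the carrier is centred and at rest.

```bash
python3 -c "
from bench import order
print(order.close_job())"
```

```text
the job is handed in; nothing more can be done
None
```

I hung the purple carrier on the lamp's rail, slid it by its handle to within about 1 mm of the red mark by camera measurement, released it at rest, and handed the job in at about 23 s; the hand-in returned no verdict.

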